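# Contact-thermometer check of a processor on a tilted circuit board

## Robot

A 6-joint arm with a two-finger parallel gripper is mounted at the origin on the work surface. World frame = base frame: x ahead of the robot, y to its left, z up, the work surface at z = 0. Lengths are in mm, angles in degrees, forces in N, time in s.
With the tool pointing down it reaches from about 300 to 875 mm from the base axis. Payload 4.2 kg.
Tool frame: the origin (TCP) lies at the very end of the fingers, on their centre line; the grasp point (between the pads) lies 19 mm behind it (manip.grasp_offset is the z of the grasp point in the tool frame, in mm); z points along the fingers, y is the direction in which the jaws open and shut (so a half turn about z gives the same grasp; the last joint's range is limited). The gripper opens to 85 mm and grips with 20 to 120 N. Pads are 22 mm wide; open, the fingers measure 114 mm over their backs; the gripper's body (76 mm by 85 mm) begins 54 mm behind the grasp point. The pads swing forward as they close: fully open they stand 13 mm farther back than shut.
Start: joints at [-73.109, 18.312, 89.639, -0, 72.044, -1.146], TCP at [178.038, -546.758, 231.338] pointing down, gripper open.
Joint ranges: [-177.97, 177.97], [-48.28, 115.42], [12.27, 149.76], [-77.06, 257.06], [2.81, 150.46], [-146.56, 146.56]. Speed limits (degrees/s): [147.25, 147.25, 180, 180, 180, 180].

## Interface

Orientations are given as [roll, pitch, yaw] about the fixed x, y, z axes, in that order (R = Rz(yaw) Ry(pitch) Rx(roll)).
In Python, from workcell import sensors, viewer, close_job, models, manip gives the robot as it stands. The module is installed in compiled form; this text tells all that it offers.
- The arm moves only by the shell command python3 -m pendant 'ROWS' [OPENING]. ROWS is a JSON object of lists of equal length, an entry for each row: "translation": the shift along the tool's x, y, z in mm, a list of three; "rotation": the turn, a rotation vector about the tool's x, y, z in rad, a list of three. A call has 1 to 12 rows; each row is the pose to reach, as a shift and turn from the pose commanded when the call began, along the tool's axes at that moment; what a row does not reach only later rows make up. A row lasts 1/10 s, in which the tool goes at most 50 mm and 8.59 degrees, less where a joint would pass 70% of its speed; a pose out of reach is approached as far as the arm can. A call with a gripper value outside its range is refused whole. OPENING is the closure, from -1 (fully open) to 1 (shut), set as the call begins (- or left out, the last holds). The fingers move at their own pace and stop on an object; the grip force is fixed at half the most. Time passes only in rows, so rows that repeat a pose let the fingers close. It gives the time, the measured TCP pose, the force and the opening at its end, in the units of the state.
- sensors.state(): the state, without advancing time (a new reading comes with each control period).
- viewer.capture(name): name is "scene" or "top"; returns the picture (384x512x3 uint8, red, green, blue); there is no depth.
- viewer.camera_model(name): a dict with "fov_y" (degrees; the focal length in pixels is half the picture's height over the tangent of half this angle, whatever the lens; pixels are square), "cx", "cy" (the principal point, pixels), "R" (3x3) and "t" (3): a world point X has camera coordinates R X + t. Camera axes: x right, y down, z forward; pixel columns grow to the right and rows downward; lengths in mm; the calibration is good to about 2 mm. A picture is of the moment at which its call begins. camera_model takes no time and is no camera call.
- close_job(): hands the job in, once; it reports no verdict.
Trained networks look in the newest picture that a camera, given by its name, has taken for a name from the list of things; names that differ only in an ending like _2 or _b are one class to them, and where a whole thing is asked for, a point or a joint stands for the part that bears it (a point fixed in the world has none). Each returns a list of dicts, best first, with "p" (0 to 1); they miss things now and then, are a little off and sometimes report something else, mostly with a low value. They report only what shows in the picture. A call takes as long as a camera call. They do not tell look-alikes from the thing itself.
- models.regions_of(camera, thing): "mask" (384x512 bool, what is visible of it).
- models.pinpoint(camera, thing): "location" ([x, y, z] in mm, in the coordinates of the camera as it stood for that picture, good to about 4 mm: a listed point, or the origin of a listed thing).
The state is a dict: "t": time; "joint_pos": joint angles; "joint_velocities": joint speeds; "joint_torque": joint torques, N m; "eef_pos": TCP position; "orientation": TCP orientation; "force": force on the tool from outside, world axes, zero at the start; "torque": the same for the moment, N m; "grip_width": finger opening in mm.
Only numpy, scipy, OpenCV 4.12 (cv2) and the standard library are available. Lean on these libraries where they do the work, as an engineer would, in place of code of your own. Each camera call takes 0.05 s, during which the arm holds its last target. There are 200 camera calls.

## Task

Draw the pen-type contact thermometer out of the tool rack and measure the case temperature of the big processor on the circuit board in the vise: set the copper sensing tip on the middle of the processor's metal cap with the pen square to the tilted board, and press gently until the sprung tip is about half way in. Hold it still like that for three seconds so that the reading settles, and finish while still holding the pen there; do not put it down or let go. Leave the board's tilt, the other two tools in the rack, the solder spool and the parts tray as they are.

Things in the scene. Friction and masses are not known exactly. Their poses are not given: they have to be found in the camera images.
- thermometer_mid (a point): Pen thermometer, 60 g, hanging upright in a rack hole: plain round white barrel 20 mm across, 80 mm long (dark display window near the top; grip it at any yaw), whose flat shoulder rests on the rack; below it a steel stem 9 x 55 mm, then the sprung tip, standing out 15 mm. This point: on the axis, half-way up the barrel, 40 mm above the shoulder, 110 mm above the free tip's face. z: to the top end.
- thermometer: The same pen; this origin is on its axis in the plane of the shoulder (70 mm above the face of the unpressed tip), z along the pen towards the top end.
- tip (a point): Middle of the flat face of the thermometer's sensing tip, a copper disc 8 mm across at the lower end of the pen; z along the pen towards the top end. The tip is pushed into the stem against a spring when it touches something.
- plunger (a joint): How far the sprung tip is pushed into the stem, in m: 0 = free, 0.010 = against its stop, 0.005 = half way. The spring pushes with 0.75 N at the start of the travel, 2 N half way and 3.25 N at the stop.
- rack: Grey tool rack fixed to the bench, 62 x 262 mm, 84 mm high: 10 mm top plate on two end cheeks, open in front and behind, with three 13 mm holes in a row along its y axis (at y = -80, 0, +80 mm). Thermometer, screwdriver and brush hang in the holes in any order, the other two 66 mm above the plate. Origin: middle of its underside.
- cap (a point): Middle of the top face of the processor's metal cap. The processor is the board's largest chip: black, 31 mm square, 2.4 mm thick, with a raised metal cap 20 mm square and 1.6 mm high in its middle. x, y along the board's sides; z square to the board, out of the cap. From the board's middle: 8 mm towards the upper (+x) edge, 22 mm to -y. Other parts stand at most 12 mm above the board.
- board: The tilted green circuit board with its jaws and all its parts. Origin: middle of the board, on the tilt axis, 1.2 mm under the board's upper face; z square to the board, upwards; x towards its upper edge. The cap's top face lies 5.2 mm above this origin.
- vise: Board vise fixed to the bench: dark base 150 x 235 mm, two aluminium posts at y = +-104 mm, 97 mm high, black knobs outside, two jaws holding a green board 100 (x) by 150 mm (y). The board is tilted about an axis along y, 85 mm above the bench, its edge nearer the robot (-x) lower, by 11 to 26 degrees; the tilt holds against light pressure. Origin: middle of its underside.
- screwdriver: Screwdriver hanging in the rack: black bulging, ribbed handle 28 mm across with a narrow neck, 66 mm above the plate. Origin where its handle rests on the plate. Leave alone.
- brush: Small brush hanging in the rack: slender turned wooden handle, 17 mm across at the foot, 66 mm above the plate, aluminium ferrule below. Origin where its handle rests on the plate. Leave alone.
- spool: Spool of solder lying on its flange on the bench, 60 mm across, 40 mm high, beyond the rack and the vise. Origin: middle of its underside. Leave alone.
- tray: Grey parts tray 80 x 120 x 25 mm on the bench, beyond the rack and the vise. Origin: middle of its underside. Leave alone.
Things that resemble listed ones, but are neither listed nor needed, are in the scene too. What is shaped like the thermometer but purple or red is not meant.

How it is judged:
By the outcome, as a careful person would: the job done as asked, in the order asked, and still so for the second after the job is handed in, while the arm keeps its last pose, push and grip.
It also fails if it takes over 50 s, if anything falls off the work surface, if the arm or the gripper's body presses on something with over 40 N, if the wrist force passes 120 N, or if a joint passes its speed limit or range.

## Working session

There is one attempt and no reset: what is moved stays moved. The work goes in short steps, Python scripts to look and compute and a shell command to move; the robot and the scene stay as the last step left them, time stands still between calls to the robot, and variables do not carry over. Pictures are saved under pics/ and viewed, about 8 in all and at most 12, crops included, and the job is handed in when it is done.

```bash
mkdir -p pics; cat > h.py <<'E'
import numpy as np, cv2
from workcell import sensors, viewer, models, manip
def cam(n):
    m=viewer.camera_model(n); f=192/np.tan(np.radians(m['fov_y']/2))
    return np.array(m['R']),np.array(m['t']),f,m['cx'],m['cy']
def w(n,p): R,t,*_=cam(n); return R.T@(np.array(p)-t)
def proj(n,X):
    R,t,f,cx,cy=cam(n); c=R@np.array(X,float)+t; return np.array([cx+f*c[0]/c[2],cy+f*c[1]/c[2]])
def ray(n,u,v):
    R,t,f,cx,cy=cam(n); return -R.T@t, R.T@np.array([(u-cx)/f,(v-cy)/f,1])
def onz(n,u,v,z):
    o,d=ray(n,u,v); return o+d*(z-o[2])/d[2]
E
python3 - <<'E'
from h import *
ims=[]
for n in("scene","top"):
    im=viewer.capture(n); cv2.imwrite(f'pics/{n}0.png',im[:,:,::-1])
    R,t,f,cx,cy=cam(n); print(n,-R.T@t,R[2],f,cx,cy)
    for th in("thermometer","thermometer_mid","tip","rack","cap","board","vise","screwdriver","brush","spool","tray"):
        print(th,[(round(d['p'],2),w(n,d['location']).round(0).tolist(),proj(n,w(n,d['location'])).round(0).tolist()) for d in models.pinpoint(n,th)][:4])
s=sensors.state(); print(s['t'],s['eef_pos'],s['orientation'],s['grip_width'],s['force'],manip.grasp_offset)
E
```

```text
scene [ 983.1291885  -685.23799506  656.26139773] [-0.35867445  0.72499938 -0.58798686] 439.2838849927239 254.7935588359351 192.1047716211509
thermometer [(0.97, [567.0, -162.0, 86.0], [182.0, 230.0]), (0.78, [513.0, -62.0, 70.0], [189.0, 202.0]), (0.58, [651.0, -217.0, 68.0], [204.0, 269.0]), (0.58, [674.0, -140.0, 72.0], [236.0, 246.0])]
thermometer_mid [(0.88, [667.0, -140.0, 109.0], [232.0, 231.0]), (0.85, [652.0, -212.0, 108.0], [205.0, 252.0]), (0.58, [568.0, -161.0, 123.0], [181.0, 215.0]), (0.52, [514.0, -62.0, 111.0], [188.0, 186.0])]
tip [(0.3, [552.0, -236.0, 3.0], [158.0, 282.0]), (0.28, [518.0, 202.0, 86.0], [247.0, 143.0])]
rack [(0.83, [551.0, -240.0, -2.0], [157.0, 285.0])]
cap [(0.7, [533.0, 185.0, 94.0], [249.0, 145.0])]
board [(0.61, [519.0, 202.0, 87.0], [247.0, 143.0])]
vise [(0.58, [761.0, 185.0, -3.0], [329.0, 200.0]), (0.55, [522.0, 202.0, -1.0], [248.0, 171.0])]
screwdriver [(0.66, [550.0, -234.0, 82.0], [153.0, 251.0]), (0.39, [554.0, -241.0, -3.0], [158.0, 286.0])]
brush [(0.74, [552.0, -239.0, 0.0], [157.0, 283.0]), (0.59, [535.0, -318.0, 79.0], [116.0, 27
[... 751 characters left out ...]
42.0, 215.0])]
cap [(0.74, [519.0, 202.0, 83.0], [173.0, 226.0]), (0.73, [533.0, 184.0, 97.0], [180.0, 220.0]), (0.41, [519.0, 205.0, -1.0], [179.0, 227.0])]
board [(0.91, [521.0, 204.0, 87.0], [172.0, 225.0]), (0.19, [565.0, -159.0, 123.0], [322.0, 205.0])]
vise [(0.64, [520.0, 208.0, 3.0], [178.0, 227.0])]
screwdriver [(0.55, [551.0, -236.0, 81.0], [350.0, 212.0])]
brush [(0.61, [533.0, -314.0, 86.0], [383.0, 219.0])]
spool [(0.55, [783.0, -174.0, -0.0], [318.0, 130.0])]
tray [(0.79, [762.0, 180.0, -1.0], [190.0, 139.0])]
1.2 [ 178.04241111 -546.7680062   231.35218454] [1.79991693e+02 2.12980728e-04 1.80373926e+01] 85.20375699929015 [-0.43987466 -0.79399712 -0.36302846] -18.700000000000003
```

View pics/scene0.png

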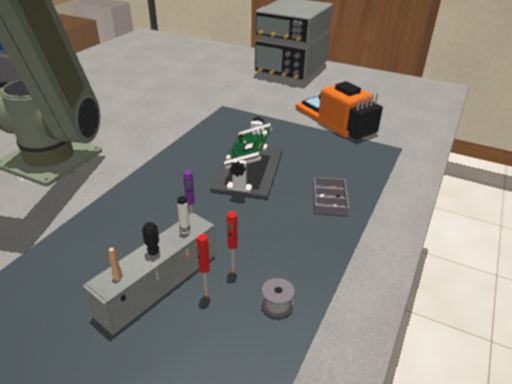

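View pics/top0.png

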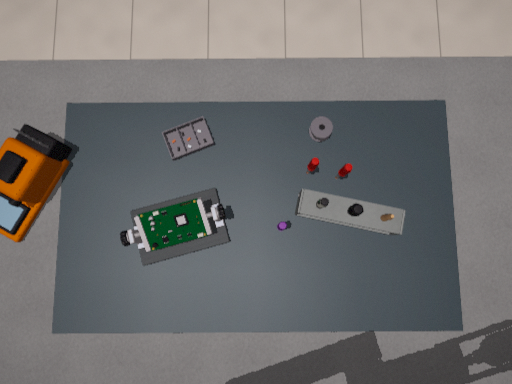

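The white pen in the rack at scene (183,213) and top (321,204) fits: it is a white barrel hanging in a rack hole. The look-alikes are purple at scene (189,187) and red at (232,231) and (204,252). I'll confirm in an enlarged crop, with the board alongside.

```bash
python3 - <<'E'
from h import *
s=cv2.imread('pics/scene0.png');t=cv2.imread('pics/top0.png')
c=lambda im,x,y,wd,h,W,H:cv2.resize(im[y:y+h,x:x+wd],(W,H),interpolation=cv2.INTER_CUBIC)
A=c(s,215,110,66,50,396,300)   # x6
B=c(s,150,165,66,50,396,300)
C=c(t,120,185,132,50*2//2,792,300) # x6
cv2.imwrite('pics/crop1.png',np.vstack([np.hstack([A,B]),C]))
E
```

```text
(no output)
```

View pics/crop1.png

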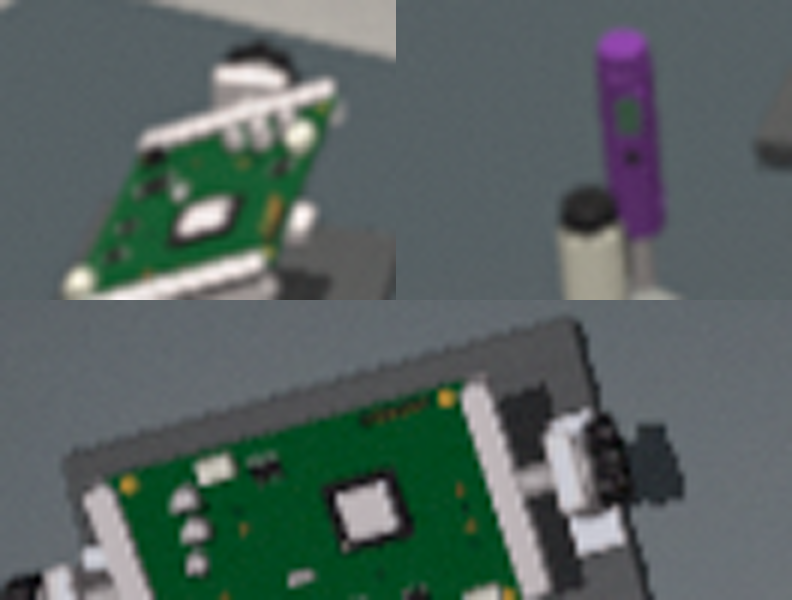

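The crop confirms it: the white barrel with the dark top is in the rack, and the purple one stands behind it. Next I fit the board pose (yaw, tilt) and the pen axis from both views.

```bash
cat > fit.py <<'E'
from h import *
from scipy.optimize import minimize
from scipy.spatial.transform import Rotation as Ro
S=8
def mask(n):
    im=cv2.imread(f'pics/{n}0.png'); h=cv2.cvtColor(im,cv2.COLOR_BGR2HSV)
    m=cv2.inRange(h,(50,120,40),(80,255,255)); k,l,st,_=cv2.connectedComponentsWithStats(m)
    i=1+np.argmax(st[1:,4]); m=(l==i).astype(np.uint8)
    c=cv2.convexHull(np.vstack(cv2.findContours(m,0,2)[0]))
    hull=cv2.fillConvexPoly(np.zeros_like(m),c,1)
    print(n,st[i]); return hull
x0,y0={'scene':(205,100),'top':(110,170)},None
def big(n,m): a,b=x0[n]; return cv2.resize(m[b:b+90,a:a+130],None,fx=S,fy=S,interpolation=cv2.INTER_LINEAR)>0
M={n:cv2.resize(mask(n).astype(np.float32)[x0[n][1]:x0[n][1]+90,x0[n][0]:x0[n][0]+130],None,fx=S,fy=S)>.5 for n in x0}
def pose(p): return Ro.from_euler('ZY',[p[2],-p[3]],degrees=True).as_matrix(), np.array([p[0],p[1],85.])
def poly(n,p,y1,y2):
    R,c=pose(p); q=[proj(n,R@[a,b,1.2]+c) for a,b in((50,y1),(50,y2),(-50,y2),(-50,y1))]
    return ((np.array(q)-x0[n]+.5)*S-.5)
def cost(p):
    t=0
    for n,y in(('scene',p[4:6]),('top',p[6:8])):
        P=np.zeros(M[n].shape,np.uint8); cv2.fillConvexPoly(P,np.round(poly(n,p,*y)).astype(np.int32),1)
        P=P>0; t+=1-(P&M[n]).sum()/(P|M[n]).sum()
    return t
for t0 in(12,18,25):
    b=np.array([521,203,13,t0,-70,70,-70,70.])
    for _ in range(3):
        sim=np.vstack([b]+[b+np.eye(8)[i]*[8,8,4,4,5,5,5,5][i] for i in range(8)])
        r=minimize(cost,b,method='Nelder-Mead',options=dict(initial_simplex=sim,maxiter=700)); b=r.x
    R,c=pose(b); print(r.fun,b.round(2),'cap',(R@[8,-22,5.2]+c).round(1),[proj(n,R@[8,-22,5.2]+c).round(1) for n in x0])
for n in x0:
    im=cv2.imread(f'pics/{n}0.png'); a,q=x0[n]
    g=cv2.cvtColor(im,cv2.COLOR_BGR2GRAY); hs=cv2.cvtColor(im,cv2.COLOR_BGR2HSV)
    u,v=np.round(proj(n,R@[8,-22,5.2]+c)).astype(int)
    sub=(g[v-9:v+10,u-9:u+10]>130)&(hs[v-9:v+10,u-9:u+10,1]<60)
    k,l,st,ce=cv2.connectedComponentsWithStats(sub.astype(np.uint8)); i=1+np.argmax(st[1:,4]); print(n,'cap px',ce[i]+[u-9,v-9],st[i,4])
    o=cv2.resize(im[q:q+90,a:a+130],None,fx=S,fy=S,interpolation=cv2.INTER_CUBIC)
    cv2.polylines(o,[np.round(poly(n,b,-75,75)).astype(np.int32)],True,(0,0,255),1)
    cc=np.array([proj(n,R@[8+i,-22+j,5.2]+c) for i,j in((10,10),(10,-10),(-10,-10),(-10,10))]); cv2.polylines(o,[np.round((cc-x0[n]+.5)*S-.5).astype(np.int32)],True,(255,0,0),1)
    cv2.imwrite(f'pics/o_{n}.png',o)
o=np.vstack([cv2.imread(f'pics/o_{n}.png')[40:600,100:900] for n in x0]); cv2.imwrite('pics/over.png',cv2.resize(o,(428,600),interpolation=cv2.INTER_AREA))
# pen axis
for n in x0:
    for d in models.regions_of(n,'thermometer')[:5]:
        ys,xs=np.nonzero(d['mask']); im=cv2.imread(f'pics/{n}0.png')
        print(n,round(d['p'],2),len(xs),xs.min(),xs.max(),ys.min(),ys.max(),im[d['mask']].mean(0).round())
E
python3 fit.py
```

```text
scene [230 133  37  25 365]
top [ 138  200   68   50 1768]Traceback (most recent call last):
  File "fit.py", line 29, in <module>
    r=minimize(cost,b,method='Nelder-Mead',options=dict(initial_simplex=sim,maxiter=700)); b=r.x
    res = _minimize_neldermead(fun, x0, args, callback, bounds=bounds,
                               **options)
    fsim[j] = func(sim[j])
              ~~~~^^^^^^^^
    fx = function(np.copy(x), *(wrapper_args + args))
  File "fit.py", line 22, in cost
    P=np.zeros(M[n].shape,np.uint8); cv2.fillConvexPoly(P,np.round(poly(n,p,*y)).astype(np.int32),1)
                                                                   ~~~~^^^^^^^^
  File "fit.py", line 17, in poly
    R,c=pose(p); q=[proj(n,R@[a,b,1.2]+c) for a,b in((50,y1),(50,y2),(-50,y2),(-50,y1))]
                    ~~~~^^^^^^^^^^^^^^^^^
  File "h.py", line 8, in proj
    R,t,f,cx,cy=cam(n); c=R@np.array(X,float)+t; return np.array([cx+f*c[0]/c[2],cy+f*c[1]/c[2]])
                ~~~^^^
  File "h.py", line 4, in cam
    m=viewer.camera_model(n); f=192/np.tan(np.radians(m['fov_y']/2))
ValueError: time passes only in moves, steps and waits
```

```bash
sed -i 's/^def cam/from functools import cache\n@cache\ndef cam/' h.py; sed -i 's/(50,120,40),(80,255,255)/(45,90,30),(90,255,255)/' fit.py; python3 fit.py
```

```text
scene [230 133  38  25 427]
top [ 138  199   68   52 1844]
0.16837807158993967 [521.9  204.75  15.59  21.62 -61.81  53.75 -74.39  70.56] cap [533.1 185.   92.8] [array([248.8, 145. ]), array([179.6, 219.7])]
0.16827966897642577 [522.26 203.29  15.58  22.06 -60.57  56.82 -72.88  72.53] cap [533.4 183.6  92.8] [array([248.6, 145.3]), array([180.2, 219.5])]
0.1672267067251635 [522.83 201.99  15.6   22.28 -59.22  58.01 -71.87  73.68] cap [534.  182.3  92.8] [array([248.6, 145.5]), array([180.8, 219.3])]
scene cap px [252.75675676 153.94594595] 37
top cap px [180.58461538 219.8       ] 65
scene 0.95 542 196 209 234 296 [ 50.  53. 133.]
scene 0.94 480 176 189 195 257 [111. 120. 123.]
scene 0.85 482 227 237 212 272 [ 53.  57. 130.]
scene 0.61 338 183 194 171 213 [99. 58. 86.]
top 0.67 115 307 318 158 172 [ 25.  26. 124.]
```

View pics/over.png

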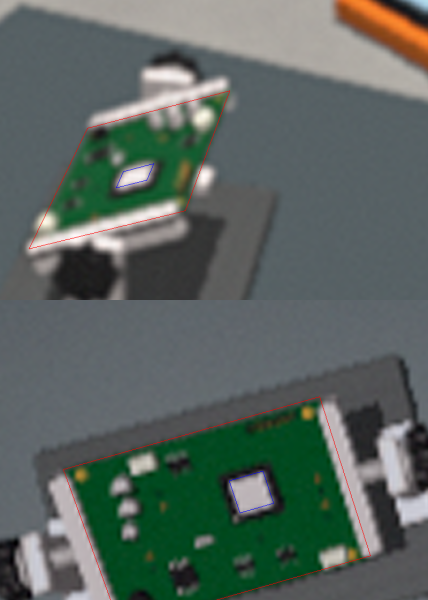

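The overlay matches the outline and cap in both views: tilt about 22°, yaw 15.6°, cap at about (533.7, 183.3, 92.8). Next is a quick pixel check of the pen axis and rack yaw.

```bash
python3 - <<'E'
from h import *
from scipy.optimize import least_squares
s=cv2.imread('pics/scene0.png');t=cv2.imread('pics/top0.png')
# scene: barrel edges per row by gradient
g=cv2.cvtColor(s,cv2.COLOR_BGR2GRAY).astype(float)
for v in(196,199,206,210,214,218,222): print(v,g[v,172:196].astype(int))
for z in(110,130,150,164): print(z,proj('scene',[567,-161.5,z]).round(1),proj('top',[567,-161.5,z]).round(1))
gt=cv2.cvtColor(t,cv2.COLOR_BGR2GRAY)
print(gt[194:214,312:334])
E
```

```text
196 [94 93 95 93 97 93 88 77 66 60 57 58 65 60 58 62 63 62 60 62 58 58 74 90]
199 [92 95 94 97 92 70 49 41 45 44 46 43 40 37 42 55 62 64 63 61 58 60 74 90]
206 [ 95  95  95  92  99 122 148 160 162 158 160 163 159 151 143 118  87  98
 113 111 100  93  94  94]
210 [ 96  95  94  94  95 112 137 152 157 159 159 160 156 153 149 133 100  98
 112 114 104  96  94  94]
214 [ 95  94  94  94  93  99 129 149 157 158 160 159 157 156 149 137 124 137
 153 158 160 160 155 143]
218 [ 95  93  95  94  94  96 114 140 154 158 160 159 158 155 150 140 137 150
 160 161 160 162 163 164]
222 [ 94  94  95  99 113 136 152 151 152 155 159 159 159 156 151 144 137 146
 159 162 164 162 162 161]
110 [181.6 220.5] [322.  204.2]
130 [180.7 212.4] [323.3 203.4]
150 [179.8 204.1] [324.7 202.6]
164 [179.1 198.1] [325.7 202. ]
[[134 134 134 136 136 134 134 135 135 133 135 133 134 133 134 128 123 117
  118 116 108 101]
 [137 134 135 136 134 134 133 136 135 136 137 135 135 135 134 133 133 133
  133 134 128 124]
 [136 134 135 135 136 134 135 134 135 134 134 133 135 134 133 133 132 133
  133 135 134 134]
 [135 135 135 136 135 
[... 859 characters left out ...]
9  85  71  68 104 130 137 136
  134 134 133 132]
 [137 136 135 132 120  95  72  81  86  87 103 108 112 109 131 134 134 134
  132 131 133 131]
 [136 136 135 133 134 127 109  90  92 107 124 133 135 132 134 134 135 132
  133 134 133 134]
 [138 135 137 136 135 135 135 124 126 135 135 132 135 132 135 134 135 132
  135 135 134 132]
 [140 137 138 136 136 135 136 136 135 135 136 133 133 133 134 134 136 133
  133 133 133 135]
 [137 137 138 137 137 135 135 135 137 136 135 135 134 135 133 135 138 135
  134 134 135 135]
 [136 137 138 137 136 136 136 135 137 134 135 135 135 137 135 136 137 136
  137 135 135 135]
 [136 139 137 137 137 135 136 137 137 137 135 136 136 136 136 136 136 135
  135 136 134 135]]
```

```bash
python3 -m pendant '{"translation":[[45,-22,0],[90,-45,0],[135,-68,0],[180,-90,0],[225,-113,0],[270,-136,0],[315,-158,0],[360,-181,0],[405,-203,0],[450,-226,0],[489,-246,0],[489,-246,0]],"rotation":[[0,0,-0.1],[0,0,-0.2],[0,0,-0.3],[0,0,-0.4],[0,0,-0.5],[0,0,-0.6],[0,0,-0.7],[0,0,-0.8],[0,0,-0.9],[0,0,-1.0],[0,0,-1.03],[0,0,-1.03]]}' -1
```

```text
t: 2.5
eef_pos: [570.4, -157.3, 230.9]
orientation: [179.9, -0.1, 77.4]
force: [-0.6, -0.2, -0.1]
grip_width: 85.6
```

```bash
python3 -m pendant '{"translation":[[0,0,0],[0,0,0]],"rotation":[[0,0,0],[0,0,0]]}'
```

```text
t: 2.7
eef_pos: [566.1, -162.1, 231.2]
orientation: [-180.0, 0.0, 77.0]
force: [0.1, 0.4, 0.3]
grip_width: 85.2
```

```bash
python3 -m pendant '{"translation":[[2.8,1.8,15],[2.8,1.8,35],[2.8,1.8,55],[2.8,1.8,75],[2.8,1.8,95],[2.8,1.8,110],[2.8,1.8,120],[2.8,1.8,126],[2.8,1.8,126],[2.8,1.8,126]],"rotation":[[0,0,0],[0,0,0],[0,0,0],[0,0,0],[0,0,0],[0,0,0],[0,0,0],[0,0,0],[0,0,0],[0,0,0]]}' -1 && python3 -m pendant '{"translation":[[0,0,0],[0,0,0],[0,0,0],[0,0,0],[0,0,0],[0,0,0],[0,0,0],[0,0,0]],"rotation":[[0,0,0],[0,0,0],[0,0,0],[0,0,0],[0,0,0],[0,0,0],[0,0,0],[0,0,0]]}' 1; python3 - <<'E'
from h import *
s=viewer.capture('scene');t=viewer.capture('top')
c=lambda im,x,y,wd,h,W,H:cv2.resize(im[y:y+h,x:x+wd],(W,H),interpolation=cv2.INTER_CUBIC)
cv2.imwrite('pics/grip.png',np.hstack([c(s,120,140,120,150,400,500),c(t,280,150,100,125,400,500)])[:,:,::-1])
st=sensors.state();print(st['t'],st['eef_pos'],st['orientation'],st['force'],st['grip_width'])
E
```

```text
t: 3.7
eef_pos: [569.5, -159.5, 106.0]
orientation: [179.9, 0.0, 77.0]
force: [-0.9, -0.1, 0.0]
grip_width: 85.8
t: 4.5
eef_pos: [569.4, -159.1, 105.6]
orientation: [180.0, 0.0, 77.0]
force: [0.7, 0.6, 2.8]
grip_width: 18.5
4.6 [ 569.38602795 -159.12835287  105.56730741] [1.79970420e+02 1.34571917e-03 7.70485169e+01] [0.1940806  1.23558347 2.38098331] 18.86501426644514
```

View pics/grip.png

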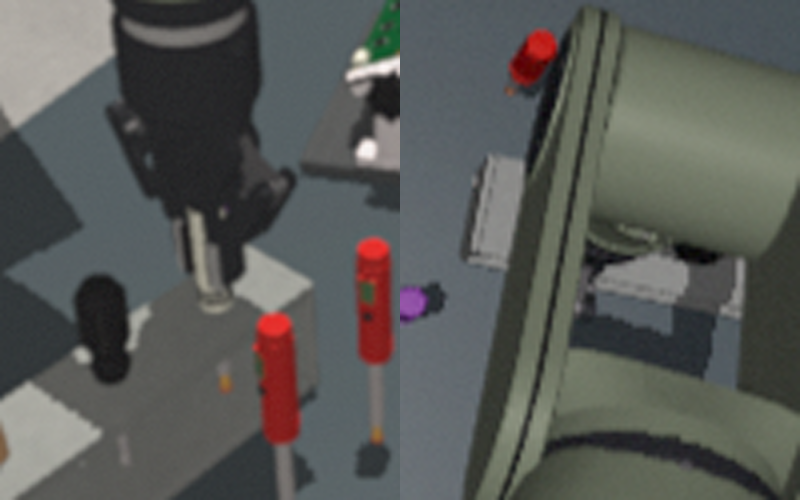

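The white barrel is gripped, width about 19 mm; the neighbours are untouched. I lift straight out.

```bash
python3 -m pendant '{"translation":[[0,0,-3],[0,0,-8],[0,0,-18],[0,0,-33],[0,0,-53],[0,0,-75],[0,0,-100],[0,0,-125],[0,0,-145],[0,0,-155],[0,0,-155],[0,0,-155]],"rotation":[[0,0,0],[0,0,0],[0,0,0],[0,0,0],[0,0,0],[0,0,0],[0,0,0],[0,0,0],[0,0,0],[0,0,0],[0,0,0],[0,0,0]]}' 1; python3 - <<'E'
from h import *
from scipy.spatial.transform import Rotation as Ro
s=viewer.capture('scene');t=viewer.capture('top')
cv2.imwrite('pics/lift_s.png',s[:,:,::-1])
c=lambda im,x,y,wd,h,W,H:cv2.resize(im[y:y+h,x:x+wd],(W,H),interpolation=cv2.INTER_CUBIC)
st=sensors.state();print(st['t'],st['eef_pos'],st['orientation'],st['force'],st['grip_width'],st['joint_pos'])
R0=Ro.from_euler('xyz',st['orientation'],degrees=True).as_matrix();p0=np.array(st['eef_pos'])
for n in('scene','top'):
  for th in('tip','thermometer_mid','thermometer'):
    print(n,th,[(round(d['p'],2),w(n,d['location']).round(0)) for d in models.pinpoint(n,th)][:4])
tip=p0+R0@[0,0,91.5]; print('tip',tip,proj('scene',tip),'shoulder',proj('scene',p0+R0@[0,0,21.5]))
u,v=proj('scene',tip).astype(int); cv2.imwrite('pics/lift.png',c(s,u-40,v-80,80,120,400,600)[:,:,::-1])
# target at hover: tool z=-n, minimal rotation from R0
n=Ro.from_euler('ZY',[15.6,-22],degrees=True).as_matrix()[:,2]; cap=np.array([533.7,183.3,92.8])
ax=np.cross(R0[:,2],-n); th=np.arcsin(np.linalg.norm(ax)); rv=ax/np.linalg.norm(ax)*th
print('n',n,'rotvec tool',R0.T@rv)
for h in(60,25): P=cap+n*(91.5+h); print(h,P,'tool shift',R0.T@(P-p0))
E
```

```text
t: 5.8
eef_pos: [568.7, -159.0, 259.6]
orientation: [-179.9, -0.0, 77.0]
force: [-0.1, 0.1, -1.7]
grip_width: 18.4
5.9 [ 568.55526679 -158.91447385  258.87858296] [-1.79841591e+02 -6.72912681e-03  7.70510458e+01] [-0.54565584 -0.35927528 -1.36727928] 19.052152882128908 [-1.67301689e+01  1.89169294e+01  8.47421296e+01 -3.83814849e-03
  7.64994489e+01 -3.78032282e+00]
scene tip [(0.44, array([ 568., -153.,  166.]))]
scene thermometer_mid [(0.96, array([ 668., -141.,  110.])), (0.94, array([ 652., -212.,  109.])), (0.83, array([515., -61., 113.])), (0.56, array([ 565., -162.,  279.]))]
scene thermometer [(0.77, array([ 566., -164.,  240.])), (0.69, array([ 646., -215.,   68.])), (0.64, array([513., -60.,  68.])), (0.57, array([ 673., -144.,   71.]))]
top tip []
top thermometer_mid [(0.62, array([ 669., -144.,  113.])), (0.54, array([518., -63., 109.]))]
top thermometer [(0.6, array([517., -66.,  70.])), (0.57, array([ 778., -175.,   -0.])), (0.51, array([ 667., -144.,   69.]))]
tip [ 568.31113292 -158.84731353  167.3789333 ] [180.38240374 196.11114301] shoulder [177.06730865 164.34607421]
n [-0.36080705 -0.10073914  0.92718385] rotvec tool [-3.40015878e-01  1.83448929e-01  5.01316649e-20]
60 [479.03773222 168.03802061 233.26835397] tool shift [ 298.57576531 -160.43405251   26.08895604]
25 [491.6659789  171.56389043 200.81691906] tool shift [ 304.83793517 -148.82734979   58.50916086]
```

View pics/lift.png

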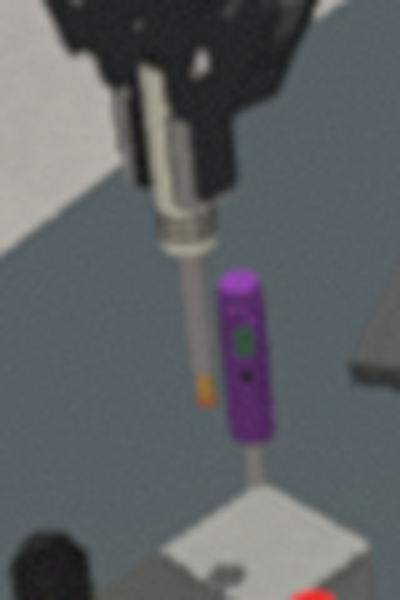

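Pen is out; the tip is seen at (181,197), predicted (180.4,196.1), hanging straight. Next I go to hover 60 mm off the cap with the tilt applied.

```bash
python3 -m pendant '{"translation":[[20,-11,0],[55,-29,0],[90,-48,0],[125,-67,0],[160,-86,0],[195,-105,3],[230,-124,8],[262,-141,15],[288,-155,22],[298.6,-160.4,26],[298.6,-160.4,26],[298.6,-160.4,26]],"rotation":[[-0.02,0.01,0],[-0.05,0.03,0],[-0.09,0.05,0],[-0.13,0.07,0],[-0.18,0.1,0],[-0.23,0.125,0],[-0.28,0.15,0],[-0.32,0.17,0],[-0.34,0.183,0],[-0.34,0.183,0],[-0.34,0.183,0],[-0.34,0.183,0]]}' 1; cat > chk.py <<'E'
from h import *
import sys
from scipy.spatial.transform import Rotation as Ro
name=sys.argv[1]; S=[viewer.capture('scene'),viewer.capture('top')]
F=[];W=[]
for i in range(6): viewer.capture('top'); st=sensors.state(); F.append(st['force']); W.append(st['eef_pos'])
p0=np.mean(W,0);R0=Ro.from_euler('xyz',st['orientation'],degrees=True).as_matrix()
n=Ro.from_euler('ZY',[15.6,-22],degrees=True).as_matrix()[:,2]; cap=np.array([533.7,183.3,92.8])
print(st['t'],p0,st['orientation'],st['grip_width'],'F',np.mean(F,0),np.std(F,0),'F.n',np.mean(F,0)@n)
tip=p0+R0@[0,0,91.5]; print('angle to normal',np.degrees(np.arccos(-R0[:,2]@n)),'tip-cap in tool',R0.T@(tip-cap))
for k,im in zip(('scene','top'),S):
    q=proj(k,tip);a=proj(k,cap);print(k,'tip px',q,'cap px',a,[(round(d['p'],2),w(k,d['location']).round(1)) for d in models.pinpoint(k,'tip')][:2])
    x,y=(a-[40,45]).astype(int); o=cv2.resize(im[y:y+75,x:x+80],(400,375),interpolation=cv2.INTER_CUBIC)
    for z,col in((q,(255,0,0)),(a,(0,0,255))): cv2.circle(o,tuple(int(v) for v in (z-[x,y]+.5)*5),3,col,1)
    S[0 if k=='scene' else 1]=o
cv2.imwrite(f'pics/{name}.png',np.hstack(S)[:,:,::-1])
E
python3 chk.py hover
```

```text
t: 7.4
eef_pos: [479.9, 167.8, 234.5]
orientation: [160.3, -10.3, 78.9]
force: [0.8, -1.0, 0.1]
grip_width: 18.9
7.8 [480.23483294 167.17718784 234.49840311] [160.29640872 -10.27651199  78.7896005 ] 18.49012369916449 F [-0.35648996  0.1152004  -0.3566775 ] [0.56038479 0.39468182 0.35009305] F.n -0.21368671434536213
angle to normal 0.17798990746647472 tip-cap in tool [ -0.51019848   2.16087752 -60.78912276]
scene tip px [240.28386419 124.6882714 ] cap px [248.67951782 145.35080347] [(0.53, array([532.9, 184.2,  90.3]))]
top tip px [178.18212263 226.82398033] cap px [180.35850371 219.4369794 ] []
```

View pics/hover.png

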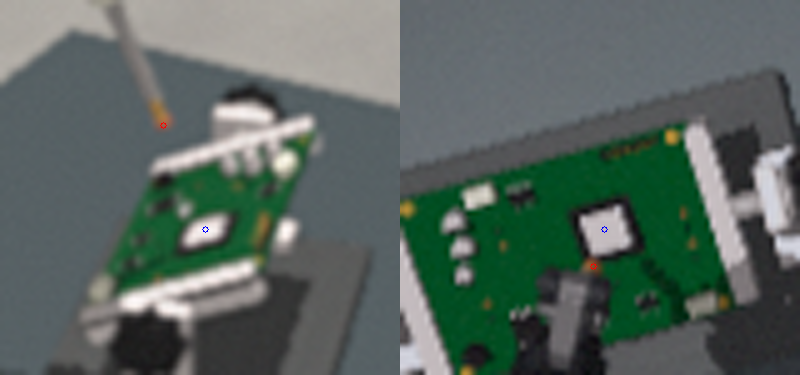

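The tip marks coincide with the seen tip in both views, cap marks sit on the cap's middle, and the pen is 0.2° off the normal. I correct laterally and approach to about 8 mm.

```bash
python3 -m pendant '{"translation":[[0.5,-2.2,8],[0.5,-2.2,18],[0.5,-2.2,28],[0.5,-2.2,38],[0.5,-2.2,46],[0.5,-2.2,51],[0.5,-2.2,53],[0.5,-2.2,53],[0.5,-2.2,53],[0.5,-2.2,53]],"rotation":[[0,0,0],[0,0,0],[0,0,0],[0,0,0],[0,0,0],[0,0,0],[0,0,0],[0,0,0],[0,0,0],[0,0,0]]}' 1; python3 chk.py near
```

```text
t: 8.9
eef_pos: [497.3, 174.2, 185.0]
orientation: [160.3, -10.3, 78.8]
force: [0.3, -0.4, -0.8]
grip_width: 18.3
9.3 [497.1715555  174.13672557 184.73628096] [160.29684509 -10.27723756  78.84550729] 18.758822307031192 F [ 0.17504377 -0.12784945 -0.56683054] [0.53022011 0.51913592 0.38047815] F.n -0.5758337083096483
angle to normal 0.1634958213511145 tip-cap in tool [ 0.60330045 -0.60664829 -7.84707151]
scene tip px [247.54186946 142.59835392] cap px [248.67951782 145.35080347] []
top tip px [179.74835298 220.6256646 ] cap px [180.35850371 219.4369794 ] [(0.3, array([ 535.9, -314.8,   89.2]))]
```

View pics/near.png

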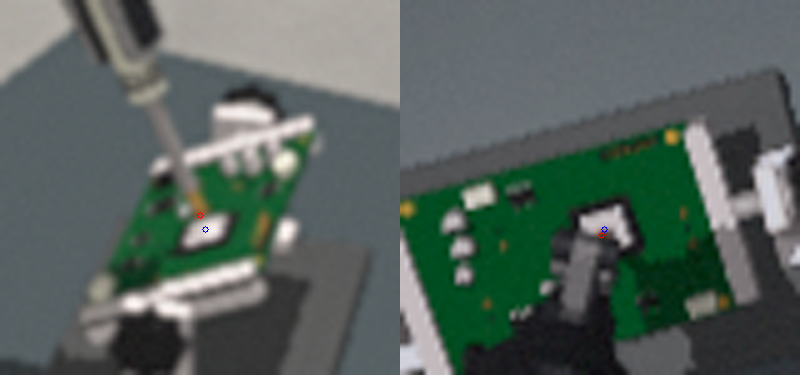

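```bash
cat > f.py <<'E'
from h import *
from scipy.spatial.transform import Rotation as Ro
F=[];W=[]
for i in range(10): viewer.capture('top'); st=sensors.state(); F.append(st['force']); W.append(st['eef_pos'])
p0=np.mean(W,0);R0=Ro.from_euler('xyz',st['orientation'],degrees=True).as_matrix()
n=Ro.from_euler('ZY',[15.6,-22],degrees=True).as_matrix()[:,2]; cap=np.array([533.7,183.3,92.8])
print(st['t'],'F',np.mean(F,0).round(2),'F.n',np.mean(F,0)@n,'tip-cap',(R0.T@(p0+R0@[0,0,91.5]-cap)).round(2),st['orientation'])
E
python3 -m pendant '{"translation":[[0,0.3,1.5],[0,0.3,3],[0,0.3,4.5],[0,0.3,6],[0,0.3,6],[0,0.3,6]],"rotation":[[0,0,0],[0,0,0],[0,0,0],[0,0,0],[0,0,0],[0,0,0]]}' 1; python3 f.py;  python3 -m pendant '{"translation":[[0,0,1],[0,0,2],[0,0,3],[0,0,3],[0,0,3]],"rotation":[[0,0,0],[0,0,0],[0,0,0],[0,0,0],[0,0,0]]}' 1; python3 f.py
```

```text
t: 10.0
eef_pos: [499.6, 174.7, 179.0]
orientation: [160.3, -10.3, 78.8]
force: [0.0, -0.0, -0.6]
grip_width: 18.5
10.5 F [-0.25  0.19 -0.76] F.n -0.6383307681136264 tip-cap [ 0.57 -0.35 -1.72] [160.29837836 -10.27861875  78.84140548]
t: 11.0
eef_pos: [500.7, 174.9, 176.3]
orientation: [160.3, -10.3, 78.8]
force: [-0.3, 0.3, 0.1]
grip_width: 18.2
11.5 F [-0.22 -0.22  0.52] F.n 0.5845248579191157 tip-cap [ 0.59 -0.31  1.28] [160.2926169  -10.28207339  78.84106897]
```

Contact is found: force rose 1.2 N, so d≈1.8 mm, against 1.3 mm by geometry. I advance 3.4 mm more.

```bash
python3 -m pendant '{"translation":[[0,0,0.8],[0,0,1.7],[0,0,2.6],[0,0,3.4],[0,0,3.4],[0,0,3.4]],"rotation":[[0,0,0],[0,0,0],[0,0,0],[0,0,0],[0,0,0],[0,0,0]]}' 1; python3 f.py; python3 chk.py press
```

```text
t: 12.1
eef_pos: [502.0, 175.3, 173.2]
orientation: [160.3, -10.3, 78.8]
force: [-0.4, -1.0, 1.8]
grip_width: 18.7
12.6 F [-0.29 -0.42  1.6 ] F.n 1.6344063654399557 tip-cap [ 0.59 -0.31  4.68] [160.29416209 -10.28057046  78.84203734]
13.0 [501.97188265 175.29562888 173.19392012] [160.29628559 -10.28092975  78.84176825] 18.516378983464676 F [-0.40047494 -0.17472823  1.22435494] [0.51190019 0.54904565 0.63792475] F.n 1.297298283605305
angle to normal 0.16432079022090557 tip-cap in tool [ 0.57988887 -0.33529256  4.70439477]
scene tip px [249.39389928 146.78535468] cap px [248.67951782 145.35080347] []
top tip px [180.28258884 218.92449052] cap px [180.35850371 219.4369794 ] []
```

View pics/press.png

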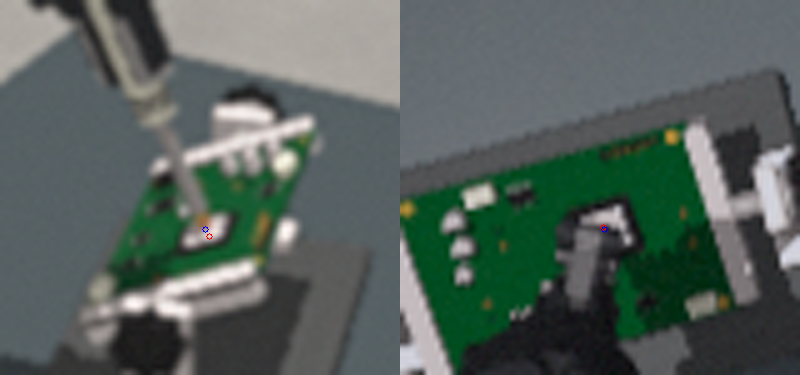

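```bash
python3 - <<'E'
from h import *
from scipy.spatial.transform import Rotation as Ro
B=Ro.from_euler('ZY',[15.6,-22],degrees=True).as_matrix(); cap=np.array([533.7,183.3,92.8]); a=np.linspace(0,6.28,40); K=16
S=[]
for k in('scene','top'):
    im=np.mean([viewer.capture(k) for _ in range(3)],0).astype(np.uint8); q=proj(k,cap); x,y=(q-[12,20 if k=='scene' else 12]).astype(int)
    o=cv2.resize(im[y:y+30,x:x+25],None,fx=K,fy=K,interpolation=cv2.INTER_CUBIC)
    L=lambda P,c:cv2.polylines(o,[np.round((np.array([proj(k,cap+B@p)for p in P])-[x,y]+.5)*K).astype(np.int32)],True,c,1)
    L([(4*np.cos(t),4*np.sin(t),0) for t in a],(0,0,255)); L([(4*np.cos(t),4*np.sin(t),9) for t in a],(0,255,255))
    L([(10,10,0),(10,-10,0),(-10,-10,0),(-10,10,0)],(255,0,255)); S.append(o)
cv2.imwrite('pics/zoom.png',np.hstack(S)[:,:,::-1])
E
```

```text
(no output)
```

View pics/zoom.png

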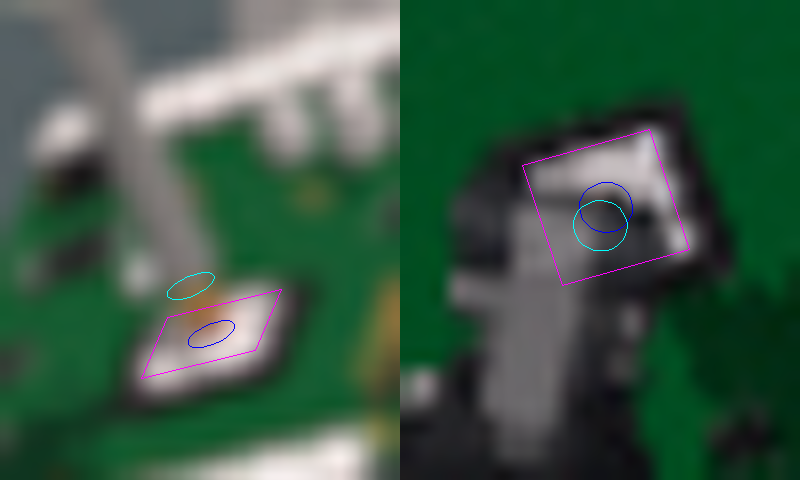

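The tip may sit a little high on the cap in the scene view, so I quantify it with centroids: copper (now and when lifted) and cap (before occlusion).

```bash
python3 - <<'E'
from h import *
from scipy.spatial.transform import Rotation as Ro
B=Ro.from_euler('ZY',[15.6,-22],degrees=True).as_matrix(); cap=np.array([533.7,183.3,92.8])
def cen(wt,x,y):
    ys,xs=np.mgrid[:wt.shape[0],:wt.shape[1]]; return np.array([(wt*xs).sum(),(wt*ys).sum()])/wt.sum()+[x,y]
def cop(im,q,r=6):
    x,y=np.round(q).astype(int)-r; a=im[y:y+2*r+1,x:x+2*r+1].astype(float); wt=a[...,2]-a[...,0]; wt=np.clip(wt-25,0,None); print('copper wt\n',wt.astype(int)); return cen(wt,x,y)
s0=cv2.imread('pics/scene0.png'); t0=cv2.imread('pics/top0.png')
for k,im in(('scene',s0),('top',t0)):
    q=proj(k,cap); x,y=np.round(q).astype(int)-[7,7]; a=im[y:y+15,x:x+15].min(2).astype(float)
    wt=np.clip(a-70,0,None); c,l,st,ce=cv2.connectedComponentsWithStats((wt>0).astype(np.uint8)); wt[l!=l[7,7]]=0
    if k=='scene':print(wt.astype(int))
    print(k,'cap seen',cen(wt,x,y),'proj',q, 'area px',(wt/wt.max()).sum())
    J=np.array([proj(k,cap+B@e*1)-q for e in np.eye(3)]); print('J (board x,y,z -> px/mm)\n',J.round(3))
l=cv2.imread('pics/lift_s.png'); st=Ro.from_euler('xyz',[-179.84,0,77.05],degrees=True).as_matrix()
P=np.array([568.65,-158.95,259.2])+st@[0,0,91.5-7]; q=proj('scene',P); print('lift copper seen',cop(l,q),'proj',q)
im=np.mean([viewer.capture('scene') for _ in range(4)],0)[:,:,::-1]
q=proj('scene',cap+B@[0,0,5]); print('now copper seen',cop(im,q),'proj for centred',q)
E
```

```text
[[  0   0   0   0   0   0   0   0   0   0   0   0   0   0   0]
 [  0   7   0   0   0   0   0   0   0   0   0   0   0   0   0]
 [  0  14  25  26   0   0   0   0   0   0   0   0   0   0   0]
 [  0  16  70  66  18   0   0   0   0   0   0   0   0   0   0]
 [  0  15  77  64   5   0   0   0   0  13  11   0   0   0   0]
 [  0   0  27  13   0   3  27  55  74  88  74  28   0   0   0]
 [  0   0   0   0  41  86 110 127 139 135  97  32   0   0   0]
 [  0   0   0  32 101 147 160 163 163 147  85   7   0   0   0]
 [  0   0   1  76 141 162 164 166 163 140  71   0   0   0   0]
 [  0   0  32 114 153 151 139 136 119  78  19   0   0   0   0]
 [  0   0  34 102 118  95  58  40  26   0   0   0   0   0   0]
 [  0   0   0  27  30   9   0   0   0   0   0   0   0   0   0]
 [  0   0   0   0   0   0   0   0   0   0   0   0   0   0   0]
 [  0   0   0   0   0   0   0   0   0   0   0   0   0   0   0]
 [  0   0   0   0   0   0   0   0   0   0   0   0   0   0   0]]
scene cap seen [248.16886646 145.29153727] proj [248.67951782 145.35080347] area px 31.036144578313255
J (board x,y,z -> px/mm)
 [[ 0.356 -0.088]
 [ 0.081
[... 787 characters left out ...]
547672 193.87250554] proj [180.07768437 192.96551853]
copper wt
 [[ 0  0  0  0  0  0  0  0  0  0  0  0  0]
 [ 0  0  0  0  0  0  0  0  0  0  0  0  0]
 [ 0  0  0  0  0  0  0  0  0  0  0  0  0]
 [ 0  0  0  0  0  0  0  0  0  0  0  0  0]
 [ 0  0  0  0  0  0  4  0  0  0  0  0  0]
 [ 0  0  0  0  0 21 47 33  0  0  0  0  0]
 [ 0  0  0  0  0 25 58 47  8  0  0  0  0]
 [ 0  0  0  0  0 10 32 26  5  0  0  0  0]
 [ 0  0  0  0  0  0  0  0  0  0  0  0  0]
 [ 0  0  0  0  0  0  0  0  0  0  0  0  0]
 [ 0  0  0  0  0  0  0  0  0  0  0  0  0]
 [ 0  0  0  0  0  0  0  0  0  0  0  0  0]
 [ 0  0  0  0  0  0  0  0  0  0  0  0  0]]
now copper seen [248.23772408 143.88464536] proj for centred [247.97132023 143.6849533 ]
```

Centroids agree: the copper is within about 1 mm of the cap's middle, so the apparent offset in the crop was blur and perspective. Now I hold still for over 3 s and re-check.

```bash
for i in 1 2 3; do python3 -m pendant '{"translation":[[0,0,0],[0,0,0],[0,0,0],[0,0,0],[0,0,0],[0,0,0],[0,0,0],[0,0,0],[0,0,0],[0,0,0],[0,0,0],[0,0,0]],"rotation":[[0,0,0],[0,0,0],[0,0,0],[0,0,0],[0,0,0],[0,0,0],[0,0,0],[0,0,0],[0,0,0],[0,0,0],[0,0,0],[0,0,0]]}' 1; done; python3 f.py; python3 -c "
from workcell import close_job
print(close_job())"
```

```text
t: 14.8
eef_pos: [502.0, 175.3, 173.2]
orientation: [160.3, -10.3, 78.8]
force: [-0.8, -0.3, 2.0]
grip_width: 18.6
t: 16.0
eef_pos: [502.0, 175.3, 173.2]
orientation: [160.3, -10.3, 78.8]
force: [0.6, -0.6, 1.4]
grip_width: 18.6
t: 17.2
eef_pos: [501.9, 175.3, 173.2]
orientation: [160.3, -10.3, 78.8]
force: [0.6, -0.8, 1.2]
grip_width: 18.4
17.7 F [ 0.05 -0.11  1.76] F.n 1.6244450747405288 tip-cap [ 0.56 -0.38  4.71] [160.29878675 -10.27719894  78.84103242]
the job is handed in; nothing more can be done
None
```

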